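Open the ordered strongbox's combination lock and hold it up

ROBOT

A 6-joint arm with a two-finger parallel gripper is mounted at the origin on the work surface. World frame = base frame: x ahead of the robot, y to its left, z up, the work surface at z = 0. Lengths are in mm, angles in rad, forces in N, time in s.
With the tool pointing down it reaches from about 350 to 975 mm from the base axis. Payload 7.1 kg.
Tool frame: the origin (TCP) lies between the finger pads; the fingertips stand 19 mm ahead of it and the grasp point (between the pads) is the TCP; z points along the fingers, y is the line along which they close (so a half turn about z gives the same grasp; the last joint's range is limited). The gripper opens to 88 mm and grips with 3 to 60 N. Pads are 20 mm wide; open, the fingers measure 115 mm over their backs; the gripper's body (75 mm by 178 mm) begins 61 mm behind the grasp point.
Start: joints at [-1.275, 0.423, 1.63, -0, 1.089, -0.019], TCP at [193.534, -594.264, 241.675] pointing down, gripper open.
Joint ranges: [-3, 3], [-0.9, 2.11], [0.09, 2.58], [-1.31, 4.45], [0.11, 2.69], [-2.54, 2.54]. Speed limits (rad/s): [2.39, 2.39, 3.01, 3.14, 3.14, 3.14].

INTERFACE

Orientations are given as a rotation vector (axis times angle).
In Python, from workcell import ctrl gives the robot as it stands.
- The arm moves only by the tool arm_command, never from a script. Its argument "series" is a list of rows, each an object with "linear": the shift along the tool's x, y, z in m, a list of three; "turn": the turn about the tool's z in rad. A call has 1 to 10 rows; each row shifts and turns the commanded pose from where the row before left it, along the tool's axes as they then stand; what a row does not reach is not made up. A row lasts 1/10 s, in which the tool goes at most 50 mm and 8.59 degrees, less where a joint would pass 70% of its speed; a pose out of reach is approached as far as the arm can. A call with a gripper value outside its range is refused whole. "jaw" is the opening, from -1 (shut) to 1 (fully open), set as the call begins (left out, the last holds). The fingers move at their own pace and stop on an object; the grip force is fixed at half the most. Time passes only in rows, so rows that do not move let the fingers close. It gives the time, the measured TCP pose, the force, the opening and the grip force at its end, in the units of the state.
- ctrl.get_obs(): the state, without advancing time (a new reading comes with each control period).
- ctrl.get_image(name): name is "side" or "top" or "wrist"; returns a dict with "frame" (420x560x3 uint8, blue, green, red), "fx", "fy", "cx", "cy" (pixels), "k1" (the pictures are not rectified: a ray, as slopes to the right and down, at radius r is drawn at 1 + k1 r^2 times it, then the intrinsics apply), "rvec" (rotation vector, rad) and "tvec" (3), from world to camera coordinates, as OpenCV has them. Camera axes: x right, y down, z forward; pixel columns grow to the right and rows downward; lengths in mm; the calibration is good to about 2 mm. A picture is of the moment at which its call begins. There is no depth.
- ctrl.close_job(): hands the job in; it is judged then, once.
The state is a dict: "t": time; "qpos": joint angles; "qvel": joint speeds; "joint_torque": joint torques, N m; "ee_pos": TCP position; "orientation": TCP orientation; "ft_force": force on the tool from outside, world axes, zero at the start; "moment": the same for the moment, N m; "width": finger opening in mm; "grasp_force": force on a finger pad.
Only numpy, scipy, OpenCV 4.12 (cv2) and the standard library are available. Lean on these libraries where they do the work, as an engineer would, in place of code of your own. Each camera call takes 0.05 s, during which the arm holds its last target. There are 200 camera calls.

TASK

Look which colour of tag lies in the white tray: on the strongbox of that colour, turn the padlock's dial click by click until its pointer stands at the white dot, and then pull the shackle all the way out. Lift the opened padlock off the box and finish while still holding it up, still and level with the dial facing up, at least 12 cm clear above the box lid and with the shackle still out. Leave the other lock, the tags and the other things on the bench alone.

Things in the scene. Friction and masses are not known exactly. Their poses are not given: they have to be found in the camera images.
- box_red: red steel strongbox, 150 deep (x) x 160 wide (y) x 80 high, fixed, either one may be on the left; origin: centre of underside; front (-x) faces the robot. The padlock lies dial up on its lid, shackle overhanging the front edge. On the lid: a steel staple (arch 4 thick, 21 wide, 26 high) round the shackle's +y leg, and guide rails 5 high beside and behind the lock, about 2 off it
- lock_red: brass padlock body, loose, 50 long (x) x 52 wide (y) x 28 thick, 0.4 kg in all; origin: centre of underside, on the lid 30 in front (-x) of the box's centre, axes as the box's, z up through the dial. It lifts straight up only with the shackle fully out (its +y leg passes the staple). Can be held across its 52 width, bare above the 5 mm rails; the box's front edge is at lock x = -45
- dial_red (a joint): dial angle, rad, counter-clockwise from above; 0: white pointer along the lock's +x (away from the shackle); stops at +-1.75. Clicks into a notch every 0.35 rad (0, 0.35, 0.70..; 0.05 N m a click), centring itself there. Opens only at +1.05, pointer at the white dot on the lock body (other notches: dark ticks); more than about 0.15 off, the shackle is blocked. Starts at -0.35, 0 or 0.35
- dial_red_grip (a point): point on the red lock's dial axis, 45 above the lock's underside; its x axis is the pointer's direction. It lies in the dial's black grip bar, 36 long (along the pointer) x 12 wide x 24 tall, from 33 to 57 above the lock's underside, standing on a disc 38 in diameter whose top is at 33; pinch the bar across its 12 mm width
- dial_red_pointer (a point): tip of that dial's white pointer line, at the outer top end of the grip bar, 18 from the axis
- shackle_red (a joint): how far the red lock's shackle is pulled out along the lock's -x, m: 0 shut, stops at 0.028 (fully out); slides with 2 to 3 N once the dial is right and stays where it is left. Below about 0.024 its +y leg is still in the staple
- crown_red (a point): middle of the crown (end bar, along y) of the red lock's U shackle, moves with it; at lock x = -85 when shut. The U is 8 mm round steel bar, level, centre line 13 above the lock's underside; legs run along x at y = -17 and +17 (42 over both). From lock x = -45 to -89 it hangs free in front of the box, and can be pinched across both legs from above
- tag_red: red plastic order tag, a loose disc 40 in diameter, 6 thick, lying in one of the two trays; origin at the centre of its underside
- box_blue: blue steel strongbox, 150 deep (x) x 160 wide (y) x 80 high, fixed, either one may be on the left; origin: centre of underside; front (-x) faces the robot. The padlock lies dial up on its lid, shackle overhanging the front edge. On the lid: a steel staple (arch 4 thick, 21 wide, 26 high) round the shackle's +y leg, and guide rails 5 high beside and behind the lock, about 2 off it
- lock_blue: brass padlock body, loose, 50 long (x) x 52 wide (y) x 28 thick, 0.4 kg in all; origin: centre of underside, on the lid 30 in front (-x) of the box's centre, axes as the box's, z up through the dial. It lifts straight up only with the shackle fully out (its +y leg passes the staple). Can be held across its 52 width, bare above the 5 mm rails; the box's front edge is at lock x = -45
- dial_blue (a joint): dial angle, rad, counter-clockwise from above; 0: white pointer along the lock's +x (away from the shackle); stops at +-1.75. Clicks into a notch every 0.35 rad (0, 0.35, 0.70..; 0.05 N m a click), centring itself there. Opens only at -1.05, pointer at the white dot on the lock body (other notches: dark ticks); more than about 0.15 off, the shackle is blocked. Starts at -0.35, 0 or 0.35
- dial_blue_grip (a point): point on the blue lock's dial axis, 45 above the lock's underside; its x axis is the pointer's direction. It lies in the dial's black grip bar, 36 long (along the pointer) x 12 wide x 24 tall, from 33 to 57 above the lock's underside, standing on a disc 38 in diameter whose top is at 33; pinch the bar across its 12 mm width
- dial_blue_pointer (a point): tip of that dial's white pointer line, at the outer top end of the grip bar, 18 from the axis
- shackle_blue (a joint): how far the blue lock's shackle is pulled out along the lock's -x, m: 0 shut, stops at 0.028 (fully out); slides with 2 to 3 N once the dial is right and stays where it is left. Below about 0.024 its +y leg is still in the staple
- crown_blue (a point): middle of the crown (end bar, along y) of the blue lock's U shackle, moves with it; at lock x = -85 when shut. The U is 8 mm round steel bar, level, centre line 13 above the lock's underside; legs run along x at y = -17 and +17 (42 over both). From lock x = -45 to -89 it hangs free in front of the box, and can be pinched across both legs from above
- tag_blue: blue plastic order tag, a loose disc 40 in diameter, 6 thick, lying in one of the two trays; origin at the centre of its underside
- tray_white: white order tray, 80 x 80 x 16 high, fixed beyond the boxes; origin at the centre of its underside. The colour of the tag in it is the box whose lock is wanted
- tray_black: black tray of the same size for finished orders; the tag in it is to be ignored
- bur_block: black round bur holder with burs, 60 in diameter, 68 high, between the boxes; origin under its centre; a bystander
- bench_block: steel bench block 70 x 70 x 22; origin under its centre; a bystander
- hammer: hammer lying on the bench; origin near the middle of its underside; a bystander
- flux_jar: small jar, blue cap, 48 in diameter, 60 high; origin under its centre; a bystander
- rinse_bowl: glass bowl, 110 in diameter, 50 high; origin under its centre; a bystander
- polish_tin: green tin, 60 in diameter, 22 high, in front of the robot; origin under its centre; a bystander
Mind the look-alikes: they are no part of the job. Leave any blue look-alike of the tray_white alone.

How it is judged:
By the outcome, as a careful person would: the job done as asked, in the order asked, and still so for the second after the job is handed in, while the arm keeps its last pose, push and grip.
It also fails if it takes over 51 s, if anything falls off the work surface, if the arm or the gripper's body presses on something with over 40 N, if the wrist force passes 120 N, or if a joint passes its speed limit or range.

## Working session

There is one attempt and no reset: what is moved stays moved. The work goes in short steps, Python scripts to look and compute and a tool call to move; the robot and the scene stay as the last step left them, time stands still between calls to the robot, and variables do not carry over. Pictures are saved under pics/ and viewed, at most 13 in all, crops included, and the job is handed in when it is done.

Besides the shell and the picture viewer there is one more tool, called by a JSON object that holds its "name" and its "arguments". arm_command: Moves the arm, as the interface text tells. Its arguments: {"type":"object","properties":{"series":{"type":"array"},"jaw":{"type":"number"}},"required":["series"]}

```bash
ls; mkdir -p pics; cat > h.py <<'E'
import numpy as np, cv2
from scipy.spatial.transform import Rotation as R
from workcell import ctrl
def snap(n,f):
    d=ctrl.get_image(n); cv2.imwrite('pics/'+f,d['frame']); np.save('pics/'+f+'.npy',d,allow_pickle=True); return d
def load(f): return np.load('pics/'+f+'.npy',allow_pickle=True).item()
def ray(d,u,v):
    K=np.array([[d['fx'],0,d['cx']],[0,d['fy'],d['cy']],[0,0,1.]])
    p=cv2.undistortPoints(np.array([[[u,v]]],float),K,np.array([d['k1'],0,0,0.]))[0,0]
    Rm=R.from_rotvec(np.ravel(d['rvec'])).as_matrix(); t=np.ravel(d['tvec'])
    return -Rm.T@t, Rm.T@np.array([p[0],p[1],1])
def onz(d,u,v,z):
    o,r=ray(d,u,v); return o+r*(z-o[2])/r[2]
def proj(d,P):
    K=np.array([[d['fx'],0,d['cx']],[0,d['fy'],d['cy']],[0,0,1.]])
    return cv2.projectPoints(np.array(P,float).reshape(-1,3),np.ravel(d['rvec']),np.ravel(d['tvec']),K,np.array([d['k1'],0,0,0.]))[0][:,0]
E
python3 - <<'E'
from h import *
a=snap('top','top0.png'); b=snap('side','side0.png')
print(ctrl.get_obs())
for d in(a,b): print({k:v for k,v in d.items() if k!='frame'}, ray(d,280,210))
E
```

```text
pics
{'t': 0.1, 'qpos': array([-1.27498985e+00,  4.23732338e-01,  1.63055705e+00, -4.78281740e-06,
        1.08859701e+00, -1.89850964e-02]), 'qvel': array([ 1.09753063e-04, -1.28617310e-03, -1.89696172e-03, -1.36116498e-05,
       -8.77753722e-04,  6.63702909e-04]), 'joint_torque': array([ 3.01879454e-04, -5.45614707e+01, -2.74323481e+01,  6.45539956e-02,
        1.88339112e-02, -3.24895575e-05]), 'ee_pos': array([ 193.41409931, -593.85276488,  241.0216544 ]), 'orientation': array([-3.10149339e+00, -4.92237017e-01,  2.86855110e-04]), 'ft_force': array([0.21376744, 0.44596281, 0.31766473]), 'moment': array([-0.01173685, -0.0659836 ,  0.0057754 ]), 'grasp_force': 0.0, 'width': 87.75131686558032}
{'fx': 541.2188748420632, 'fy': 541.2188748420632, 'cx': 286.1558114126094, 'cy': 213.48705388923486, 'k1': -0.1367466823187979, 'rvec': array([ 2.19292072, -2.20351437,  0.07102081]), 'tvec': array([  -2.43602371,  597.4188974 , 1479.71830492])} (array([ 515.27045224,    9.31917693, 1510.26191407]), array([ 0.06138503,  0.00156303, -0.99819854]))
{'fx': 468.3258242135716, 'fy': 468.3258242135716, 'cx': 284.0175450651188, 'cy': 208.7134601755957, 'k1': -0.14124216182441166, 'rvec': array([ 0.24871025, -2.88741536,  1.09579791]), 'tvec': array([ 548.13982466,  156.20725811, 1143.7303935 ])} (array([450.55627396, 724.82461755, 951.1075153 ]), array([ 0.10512672, -0.65196886, -0.75097678]))
```

View pics/top0.png

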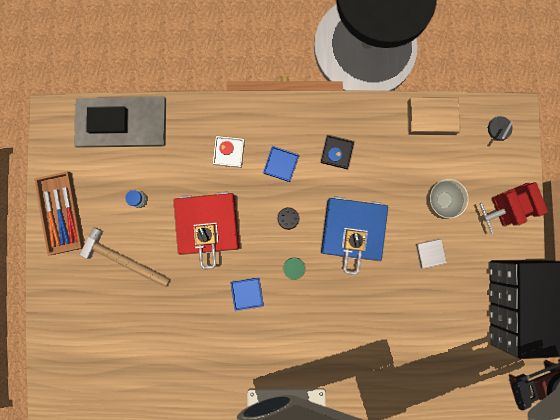

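View pics/side0.png

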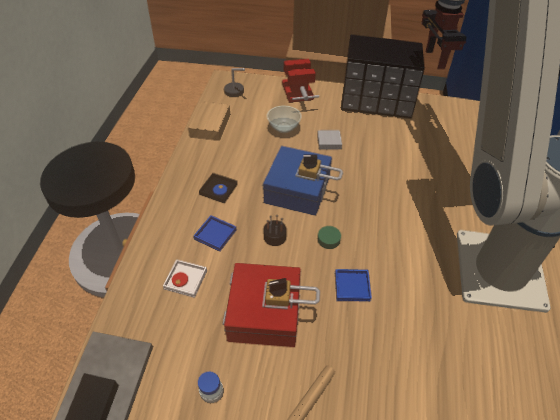

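The top view shows four trays: white with a red tag (228,152), black with a blue tag (338,152), and two empty blue ones (281,164 and 247,294), which are the look-alikes. The white one fits, so the red box (207,224) is wanted, with its lock at about (205,237). I'll confirm this with an enlarged crop.

```bash
python3 - <<'E'
from h import *
d=load('top0.png'); im=d['frame']
c=cv2.resize(im[130:280,165:260],None,fx=4,fy=4,interpolation=cv2.INTER_CUBIC)[:600]
cv2.imwrite('pics/crop0.png',c)
b,g,r=[im[...,i].astype(int) for i in range(3)]
m=((r>110)&(g<60)&(b<60)).astype(np.uint8); m[:185]=0
n,l,s,_=cv2.connectedComponentsWithStats(m); k=1+s[1:,4].argmax(); print(s[k])
cn=max(cv2.findContours((l==k).astype(np.uint8),cv2.RETR_EXTERNAL,2)[0],key=cv2.contourArea)
P=np.array([onz(d,*p[0],80)[:2] for p in cv2.convexHull(cn)],np.float32)
print(cv2.minAreaRect(P),cv2.boxPoints(cv2.minAreaRect(P)))
print(onz(d,205,236,137),onz(d,208,268,93))
E
```

```text
[ 174  193   64   61 2632]
((568.7293701171875, 209.9419403076172), (148.3555145263672, 157.69412231445312), 5.273343563079834) [[487.61893 281.63782]
 [502.1122  124.61111]
 [649.83984 138.24606]
 [635.34656 295.27277]]
[534.43518957 202.32657629 137.        ] [451.31285832 200.60883165  93.        ]
```

View pics/crop0.png

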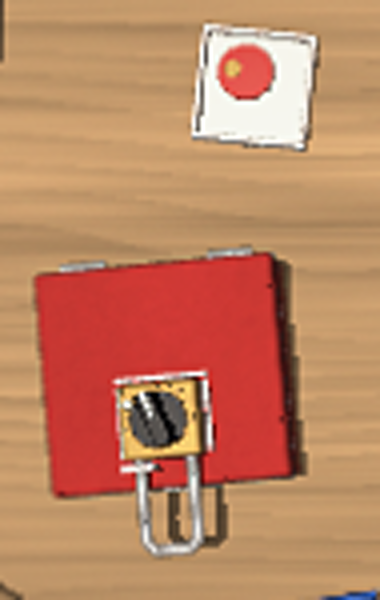

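The crop shows the red disc in the white tray (245,72) and the red lock's dial (157,418) leaning to about +0.35. I'll move above it.

{"name": "arm_command", "arguments": {"series": [{"linear":[0.024,-0.027,-0.005],"turn":0},{"linear":[0.024,-0.027,-0.005],"turn":0},{"linear":[0.024,-0.027,-0.005],"turn":0},{"linear":[0.024,-0.027,-0.005],"turn":0},{"linear":[0.024,-0.027,-0.005],"turn":0},{"linear":[0.024,-0.027,-0.005],"turn":0},{"linear":[0.024,-0.027,-0.005],"turn":0},{"linear":[0.024,-0.027,-0.005],"turn":0},{"linear":[0.024,-0.027,0],"turn":0},{"linear":[0.024,-0.027,0],"turn":0}], "jaw": 1}}

```text
t: 1.1
ee_pos: [338.4, -261.8, 281.7]
orientation: [3.103, 0.492, 0.0]
ft_force: [0.3, 0.8, 0.8]
width: 87.8
grasp_force: 0.0
```

{"name": "arm_command", "arguments": {"series": [{"linear":[0.024,-0.027,0],"turn":0},{"linear":[0.024,-0.027,0],"turn":0},{"linear":[0.024,-0.027,0],"turn":0},{"linear":[0.024,-0.027,0],"turn":0},{"linear":[0.024,-0.027,0],"turn":0},{"linear":[0.024,-0.027,0],"turn":0},{"linear":[0.024,-0.027,0],"turn":0},{"linear":[0.024,-0.027,0],"turn":0},{"linear":[0.024,-0.027,0],"turn":0},{"linear":[0.024,-0.027,0],"turn":0}]}}

```text
t: 2.1
ee_pos: [482.9, 69.3, 281.5]
orientation: [3.103, 0.493, -0.001]
ft_force: [0.6, 0.8, 0.1]
width: 88.2
grasp_force: 0.0
```

{"name": "arm_command", "arguments": {"series": [{"linear":[0.02,-0.027,0],"turn":0},{"linear":[0.02,-0.027,0],"turn":0},{"linear":[0.02,-0.027,0],"turn":-0.06},{"linear":[0.02,-0.027,0],"turn":-0.06},{"linear":[0,0,0],"turn":0},{"linear":[0,0,0],"turn":0}]}}

```text
t: 2.7
ee_pos: [523.0, 196.1, 281.1]
orientation: [3.067, 0.679, -0.002]
ft_force: [-0.3, 0.1, -0.3]
width: 88.0
grasp_force: 0.0
```

```bash
python3 - <<'E'
from h import *
d=snap('wrist','w0.png'); o=ctrl.get_obs(); print(o['t'],o['ee_pos'],R.from_rotvec(o['orientation']).as_matrix().round(3),o['qpos'].round(2),ray(d,280,210))
print(proj(d,[[539,207,108],[539,207,137]]))
E
```

```text
2.75 [522.86910641 195.38733156 281.16719173] [[ 0.907  0.421 -0.001]
 [ 0.421 -0.907 -0.001]
 [-0.001  0.    -1.   ]] [ 0.34  0.28  1.74 -0.    1.12  1.47] (array([589.37764754, 226.80666092, 423.78904618]), array([-0.23709106, -0.12147369, -0.96393074]))
[[273.34347578 177.13175237]
 [273.01002008 182.66085087]]
```

View pics/w0.png

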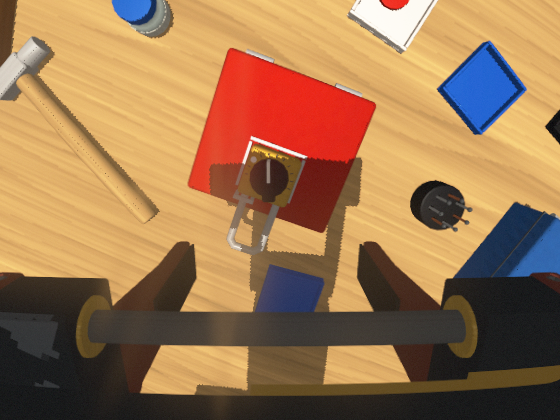

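The wrist view shows the red lock with its dial centre near (269,178) and its bar parallel to tool x. The crown is at (245,245).

```bash
python3 - <<'E'
from h import *
d=load('w0.png'); im=d['frame']; h=cv2.cvtColor(im,cv2.COLOR_BGR2HSV)
H,S,V=[h[...,i].astype(int) for i in range(3)]
m=((H<5)|(H>175))&(S>200)&(V>50)
m=m.astype(np.uint8)
n,l,s,_=cv2.connectedComponentsWithStats(m[:250]); k=1+s[1:,4].argmax();print(s[k])
cn=max(cv2.findContours((l==k).astype(np.uint8),0,2)[0],key=cv2.contourArea)
P=np.array([onz(d,*p[0],80)[:2] for p in cv2.convexHull(cn)],np.float32)
r=cv2.minAreaRect(P); print(r)
c=np.array(r[0]); a=np.radians(r[2]); a=a if a<.8 else a-np.pi/2
L=c-30*np.array([np.cos(a),np.sin(a)]); print('yaw',a,'lock by lid',L)
sub=(slice(155,200),slice(245,295))
bk=((V<45)).astype(np.uint8)[sub]
n,l,s,cc=cv2.connectedComponentsWithStats(bk); k=1+s[1:,4].argmax(); print(s[k],cc[k]+[245,155])
u=cc[k]+[245,155]; print('dial',onz(d,*u,113),onz(d,*u,125))
c=cv2.resize(im[130:260,200:330],None,fx=4.6,fy=4.6,interpolation=cv2.INTER_CUBIC); cv2.imwrite('pics/c1.png',c)
E
```

```text
[  189    48   187   163 14937]
((567.56982421875, 213.90615844726562), (146.6960906982422, 156.80429077148438), 5.355926990509033)
yaw 0.09347856048081371 lock by lid [537.70080242 211.10588404]
[40 24  1  1  1] [285. 179.]
dial [542.88518236 196.41979389 113.        ] [544.68032151 197.59307335 125.        ]
```

View pics/c1.png

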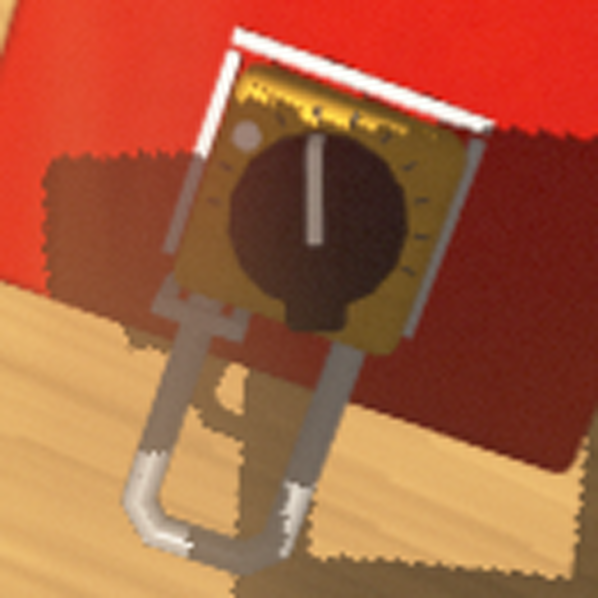

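The crop shows the disc centre at crop (318,213), the pointer straight up and the white dot at (247,136), about 0.7 rad counter-clockwise. So the dial is at +0.35 and needs two clicks.

```bash
python3 - <<'E'
from h import *
d=load('w0.png')
f=lambda x,y,z:onz(d,200+x/4.6,130+y/4.6,z)
print('disc',f(318,213,113)); print('body',np.mean([f(x,y,108) for x,y in((240,75),(468,135),(390,352),(175,290))],0))
t=f(315,138,137);print('tip',t,'axis from tip',t[:2]-18*np.array([np.cos(.443),np.sin(.443)])); print('crown',f(205,550,93))
o=ctrl.get_obs()['ee_pos']
print([proj(d,[o[0],o[1],z]) for z in (137,)])
E
```

```text
disc [538.81902528 211.30570962 113.        ]
body [537.62923517 210.86081604 108.        ]
tip [555.54678347 219.02657945 137.        ] axis from tip [539.28432751 211.31084706]
crown [451.41201147 201.0112493   93.        ]
[array([[277.16801443, 203.97026831]])]
```

{"name": "arm_command", "arguments": {"series": [{"linear":[0.0104,-0.0039,0.02],"turn":-0.01},{"linear":[0.0104,-0.0039,0.02],"turn":0},{"linear":[0,0,0.03],"turn":0},{"linear":[0,0,0.03],"turn":0},{"linear":[0,0,0],"turn":0},{"linear":[0,0,0],"turn":0},{"linear":[0,0,0],"turn":0},{"linear":[0,0,0],"turn":0}], "jaw": 0}}

```text
t: 3.55
ee_pos: [539.9, 211.8, 183.5]
orientation: [-3.064, -0.692, -0.005]
ft_force: [0.9, -1.0, 0.9]
width: 44.3
grasp_force: 0.0
```

```bash
python3 - <<'E'
from h import *
d=snap('wrist','w1.png'); o=ctrl.get_obs(); print(o['t'],o['ee_pos'],R.from_rotvec(o['orientation']).as_matrix().round(3)[:2],o['width'])
print(proj(d,[[538.5,211.2,137],[538.5+18*np.cos(.443),211.2+18*np.sin(.443),137]]))
E
```

```text
3.6 [539.75396504 211.87903172 183.27679106] [[ 0.903  0.43   0.002]
 [ 0.43  -0.903  0.001]] 44.00041244962319
[[276.31456709 245.34776706]
 [276.38032555 217.41919958]]
```

View pics/w1.png

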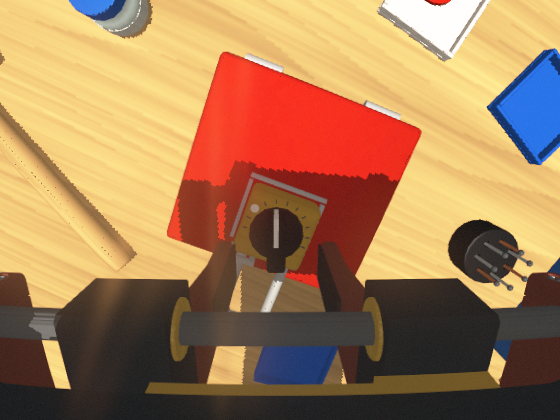

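The view shows the bar (276,209–270) centred between the fingers, with the disc spanning x 250–303. I'll check the disc centre numerically.

```bash
python3 - <<'E'
from h import *
d=load('w1.png')
print(proj(d,[[538.5,211.2,113]]+[[538.5+19*np.cos(a),211.2+19*np.sin(a),113] for a in (.443,.443+1.57,.443-1.57)]), onz(d,276.2,233,113), onz(d,276.2,210,137))
g=d['frame'][170:275,276].astype(int).sum(1); print(g.tolist())
E
```

```text
[[276.35907051 232.60029791]
 [276.42230236 205.86839861]
 [248.77281378 232.49807934]
 [303.94825542 232.6361817 ]] [538.19026524 211.17355998 113.        ] [558.89951685 221.00974023 137.        ]
[313, 213, 183, 183, 182, 186, 188, 192, 183, 179, 219, 321, 353, 368, 360, 362, 240, 196, 224, 239, 241, 241, 256, 237, 244, 238, 258, 256, 258, 224, 209, 203, 208, 208, 263, 265, 268, 137, 124, 312, 400, 403, 406, 408, 404, 402, 405, 400, 398, 433, 444, 449, 449, 447, 452, 441, 445, 446, 445, 444, 445, 442, 446, 437, 444, 444, 448, 442, 441, 437, 442, 440, 447, 439, 446, 433, 445, 444, 170, 110, 112, 115, 118, 109, 113, 116, 124, 111, 120, 126, 119, 126, 114, 125, 123, 129, 118, 105, 118, 119, 127, 120, 139, 311, 311]
```

The position agrees. Now I'll descend.

{"name": "arm_command", "arguments": {"series": [{"linear":[-0.0014,0,0.015],"turn":0},{"linear":[0,0,0.015],"turn":0},{"linear":[0,0,0.01],"turn":0},{"linear":[0,0,0.005],"turn":0},{"linear":[0,0,0],"turn":0},{"linear":[0,0,0],"turn":0},{"linear":[0,0,0],"turn":0},{"linear":[0,0,0],"turn":0}]}}

```text
t: 4.4
ee_pos: [538.0, 211.3, 137.2]
orientation: [-3.064, -0.693, -0.001]
ft_force: [0.0, 0.6, 0.4]
width: 43.9
grasp_force: 0.0
```

{"name": "arm_command", "arguments": {"series": [{"linear":[0,0,0],"turn":0},{"linear":[0,0,0],"turn":0},{"linear":[0,0,0],"turn":0},{"linear":[0,0,0],"turn":0},{"linear":[0,0,0],"turn":0},{"linear":[0,0,0],"turn":0},{"linear":[0,0,0],"turn":0}], "jaw": -1}}

```text
t: 5.1
ee_pos: [537.7, 211.2, 136.7]
orientation: [-3.064, -0.693, 0.0]
ft_force: [0.2, -0.2, 1.1]
width: 11.9
grasp_force: 30.0
```

{"name": "arm_command", "arguments": {"series": [{"linear":[0,0,0],"turn":-0.07},{"linear":[0,0,0],"turn":-0.07},{"linear":[0,0,0],"turn":-0.07},{"linear":[0,0,0],"turn":-0.07},{"linear":[0,0,0],"turn":-0.07},{"linear":[0,0,0],"turn":0},{"linear":[0,0,0],"turn":0},{"linear":[0,0,0],"turn":0}]}}

```text
t: 5.9
ee_pos: [537.7, 211.2, 136.7]
orientation: [-2.898, -1.214, -0.0]
ft_force: [-0.2, 0.1, 0.7]
width: 11.3
grasp_force: 30.0
```

{"name": "arm_command", "arguments": {"series": [{"linear":[0,0,0],"turn":-0.07},{"linear":[0,0,0],"turn":-0.07},{"linear":[0,0,0],"turn":-0.07},{"linear":[0,0,0],"turn":-0.07},{"linear":[0,0,0],"turn":-0.07},{"linear":[0,0,0],"turn":0},{"linear":[0,0,0],"turn":0},{"linear":[0,0,0],"turn":0},{"linear":[0,0,0],"turn":0}]}}

```text
t: 6.8
ee_pos: [537.7, 211.2, 136.7]
orientation: [-2.642, -1.7, -0.0]
ft_force: [-0.5, -0.4, 0.1]
width: 12.2
grasp_force: 30.0
```

{"name": "arm_command", "arguments": {"series": [{"linear":[0,0,0],"turn":0},{"linear":[0,0,0],"turn":0},{"linear":[0,0,0],"turn":0},{"linear":[0,0,0],"turn":0},{"linear":[0,0,0],"turn":0},{"linear":[0,0,-0.02],"turn":0},{"linear":[0,0,-0.03],"turn":0},{"linear":[0,0,0],"turn":0},{"linear":[0,0,0],"turn":0},{"linear":[0,0,0],"turn":0}], "jaw": 0}}

```text
t: 7.8
ee_pos: [537.1, 210.9, 185.8]
orientation: [-2.641, -1.702, 0.002]
ft_force: [-0.8, -0.1, -0.9]
width: 43.8
grasp_force: 0.0
```

```bash
python3 - <<'E'
from h import *
d=snap('wrist','w2.png'); o=ctrl.get_obs(); print(o['t'],o['ee_pos'],R.from_rotvec(o['orientation']).as_matrix().round(3)[:2],o['width'])
p=proj(d,[[538.5,211.2,110]])[0]; print(p)
u,v=(p-65).astype(int); u=max(u,0);v=max(v,0); print(u,v)
cv2.imwrite('pics/c2.png',cv2.resize(d['frame'][v:v+130,u:u+130],None,fx=4,fy=4,interpolation=cv2.INTER_CUBIC))
E
```

```text
7.85 [536.95987128 210.92118872 185.6334046 ] [[ 0.413  0.911 -0.002]
 [ 0.911 -0.413 -0.001]] 43.67492698857883
[278.13928168 226.64685671]
213 161
```

View pics/c2.png

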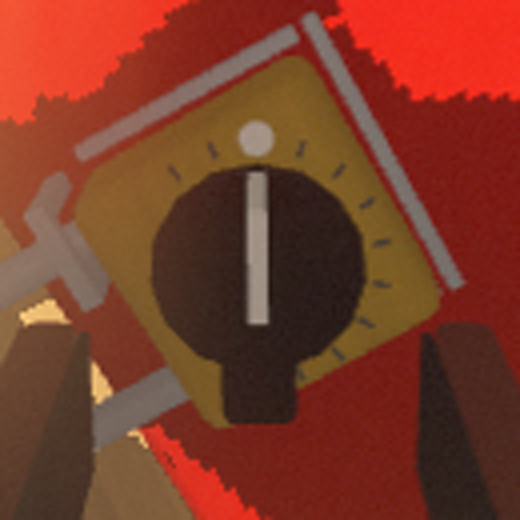

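The pointer stands at the white dot (255,138 in the crop). Next is the shackle.

{"name": "arm_command", "arguments": {"series": [{"linear":[0,0,0],"turn":0.105},{"linear":[0,0,0],"turn":0.105},{"linear":[0,0,0],"turn":0.105},{"linear":[0,0,0],"turn":0.105},{"linear":[0,0,0],"turn":0.105},{"linear":[0,0,0],"turn":0.105},{"linear":[0,0,0],"turn":0.105},{"linear":[0,0,0],"turn":0.105},{"linear":[0,0,0],"turn":0.105},{"linear":[0,0,0],"turn":0.107}], "jaw": 0.5}}

```text
t: 8.85
ee_pos: [537.1, 210.9, 185.5]
orientation: [3.138, 0.139, -0.003]
ft_force: [-0.1, 0.6, -0.7]
width: 65.9
grasp_force: 0.0
```

{"name": "arm_command", "arguments": {"series": [{"linear":[-0.023,0,0],"turn":0},{"linear":[-0.023,0,0],"turn":0},{"linear":[-0.0225,0,0],"turn":0},{"linear":[0,0,0],"turn":0},{"linear":[0,0,0.02],"turn":0},{"linear":[0,0,0.02],"turn":0},{"linear":[0,0,0],"turn":0},{"linear":[0,0,0],"turn":0},{"linear":[0,0,0],"turn":0}]}}

```text
t: 9.75
ee_pos: [470.3, 205.0, 147.2]
orientation: [-3.138, -0.146, -0.001]
ft_force: [-0.9, -0.1, 0.1]
width: 65.9
grasp_force: 0.0
```

```bash
python3 - <<'E'
from h import *
d=snap('wrist','w3.png'); o=ctrl.get_obs(); print(o['t'],o['ee_pos'],R.from_rotvec(o['orientation']).as_matrix().round(3)[:2],o['width'])
E
```

```text
9.8 [470.30277275 205.07248291 147.41656081] [[ 0.996  0.093  0.001]
 [ 0.093 -0.996  0.001]] 66.04242136118894
```

View pics/w3.png

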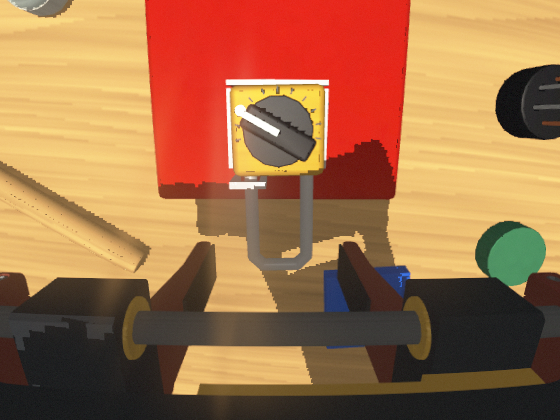

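The view shows the fingers straddling the U symmetrically (legs at columns 252 and 307), yaw aligned. I'll descend and pinch.

{"name": "arm_command", "arguments": {"series": [{"linear":[0,0,0.017],"turn":0},{"linear":[0,0,0.017],"turn":0},{"linear":[0,0,0.016],"turn":0},{"linear":[0,0,0],"turn":0},{"linear":[0,0,0],"turn":0},{"linear":[0,0,0],"turn":0}]}}

```text
t: 10.4
ee_pos: [470.2, 205.1, 97.8]
orientation: [-3.138, -0.146, -0.003]
ft_force: [-0.2, 0.1, -0.0]
width: 65.5
grasp_force: 0.0
```

{"name": "arm_command", "arguments": {"series": [{"linear":[0,0,0],"turn":0},{"linear":[0,0,0],"turn":0},{"linear":[0,0,0],"turn":0},{"linear":[0,0,0],"turn":0},{"linear":[0,0,0],"turn":0},{"linear":[0,0,0],"turn":0}], "jaw": -1}}

```text
t: 11.0
ee_pos: [469.5, 204.8, 96.8]
orientation: [3.138, 0.146, 0.0]
ft_force: [1.0, -1.1, 1.2]
width: 40.8
grasp_force: 30.0
```

{"name": "arm_command", "arguments": {"series": [{"linear":[-0.003,0,0],"turn":0},{"linear":[-0.003,0,0],"turn":0},{"linear":[-0.003,0,0],"turn":0},{"linear":[-0.003,0,0],"turn":0},{"linear":[-0.003,0,0],"turn":0},{"linear":[0,0,0],"turn":0}]}}

```text
t: 11.6
ee_pos: [453.8, 203.4, 96.6]
orientation: [3.138, 0.146, -0.001]
ft_force: [0.2, 1.7, 0.8]
width: 41.1
grasp_force: 30.0
```

{"name": "arm_command", "arguments": {"series": [{"linear":[-0.003,0,0],"turn":0},{"linear":[-0.003,0,0],"turn":0},{"linear":[-0.003,0,0],"turn":0},{"linear":[-0.003,0,0],"turn":0},{"linear":[-0.002,0,0],"turn":0},{"linear":[0,0,0],"turn":0},{"linear":[0,0,0],"turn":0},{"linear":[0,0,0],"turn":0}]}}

```text
t: 12.4
ee_pos: [440.0, 202.0, 96.5]
orientation: [3.138, 0.146, -0.002]
ft_force: [-1.2, 1.0, 1.4]
width: 41.3
grasp_force: 30.0
```

```bash
python3 - <<'E'
from h import *
d=snap('wrist','w4.png'); o=ctrl.get_obs(); print(o['t'],o['ee_pos'],o['ft_force'],o['width'])
E
```

```text
12.45 [440.02638218 202.0007674   96.5028201 ] [-1.83059402  1.07887758  1.48227547] 40.47399683315318
```

View pics/w4.png

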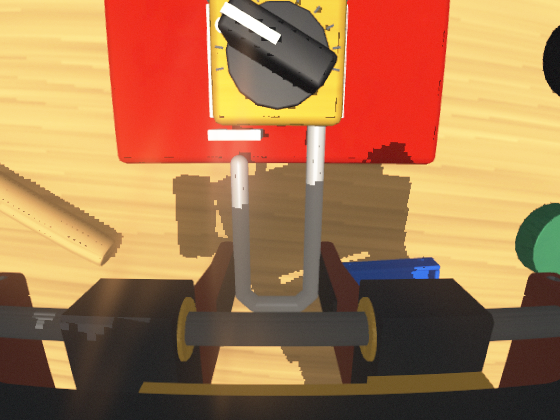

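The view shows the +y leg end (239,158) clear of the staple (235,135). I'll measure how far out the shackle is.

```bash
python3 - <<'E'
from h import *
d=load('w4.png')
c,s=np.cos(.0935),np.sin(.0935)
for n,u,v,z in(('crown c',280,303,97),('body front top',280,122,108),('leg end',239,156,93),('staple front',235,139,106),('bodyL',217,60,108),('bodyR',344,60,108)):
    p=onz(d,u,v,z)-[538.5,211.2,0]; print(n,p[0]*c+p[1]*s,-p[0]*s+p[1]*c)
d=load('w3.png')
for n,u,v,z in(('crown c',280,264,97),('body front top',280,172,108),('bodyback',280,88,108)):
    p=onz(d,u,v,z)-[538.5,211.2,0]; print(n,p[0]*c+p[1]*s,-p[0]*s+p[1]*c)
E
```

```text
crown c -112.5541971454415 -1.7996322136974197
body front top -26.500974751719543 -1.4214952941436843
leg end -41.269485256463945 16.60409304588546
staple front -33.10212549331208 16.53348489026549
bodyL -3.5860517395922047 22.278706951325
bodyR -3.5460535027929896 -25.39914518352488
crown c -84.4652199117642 -2.0367626823710543
body front top -23.497970324009767 -1.74869487266486
bodyback 21.272880408600173 -1.6311516751566335
```

{"name": "arm_command", "arguments": {"series": [{"linear":[-0.001,0,0],"turn":0},{"linear":[-0.001,0,0],"turn":0},{"linear":[0,0,0],"turn":0},{"linear":[0,0,0],"turn":0}]}}

```text
t: 12.85
ee_pos: [438.9, 202.0, 96.8]
orientation: [-3.138, -0.146, -0.001]
ft_force: [1.8, 0.3, -0.1]
width: 41.1
grasp_force: 30.0
```

```bash
python3 - <<'E'
from h import *
o=ctrl.get_obs(); print(o['t'],o['ee_pos'],o['ft_force'],o['width'])
E
```

```text
12.85 [438.88936547 201.97916932  96.75013954] [ 1.82160371  0.32234745 -0.1050245 ] 41.10820464709415
```

{"name": "arm_command", "arguments": {"series": [{"linear":[-0.001,0,0],"turn":0},{"linear":[-0.001,0,0],"turn":0},{"linear":[0,0,0],"turn":0},{"linear":[0,0,0],"turn":0}]}}

```text
t: 13.25
ee_pos: [438.1, 202.1, 97.0]
orientation: [-3.137, -0.145, -0.005]
ft_force: [7.1, 0.1, -0.8]
width: 41.0
grasp_force: 30.0
```

```bash
python3 - <<'E'
from h import *
d=snap('wrist','w5.png');o=ctrl.get_obs(); print(o['t'],o['ee_pos'],o['ft_force'],o['width'])
d0=load('w4.png')
# column profile across body front edge, and leg end
for q in (load('w3.png'),d0,d):
    P=ctrl and [onz(q,280,v,108) for v in range(100,180)]
    g=q['frame'][100:180,280].astype(int); m=(g[:,2]>120)&(g[:,1]>90)&(g[:,0]<90)
    c,s=np.cos(.0935),np.sin(.0935); i=np.where(m)[0]
    j=i[i<(80)].max() if len(i) else None
    run=[i.min(),j]; print([ (100+k, (P[k]-[538.5,211.2,0])@[c,s,0]) for k in run])
E
```

```text
13.3 [438.07760139 202.11572771  97.0150312 ] [ 6.84627296 -0.16532019 -1.42513884] 41.102377313858895
[(np.int64(167), np.float64(-20.693865873373884)), (np.int64(175), np.float64(-25.190297100705834))]
[(np.int64(109), np.float64(-21.60345824848214)), (np.int64(179), np.float64(-48.965449649741295))]
[(np.int64(109), np.float64(-23.55947518469411)), (np.int64(179), np.float64(-51.074009520474796))]
```

The force rose to 7 N, so the shackle is at its stop. I'll release, rise, move over the body and take a look.

{"name": "arm_command", "arguments": {"series": [{"linear":[0,0,0],"turn":0},{"linear":[0,0,0],"turn":0},{"linear":[0,0,0],"turn":0},{"linear":[0,0,0],"turn":0},{"linear":[0,0,-0.02],"turn":0},{"linear":[0,0,-0.03],"turn":0},{"linear":[0,0,-0.03],"turn":0},{"linear":[0,0,-0.01],"turn":0},{"linear":[0,0,0],"turn":0}], "jaw": 0.8}}

```text
t: 14.2
ee_pos: [437.3, 202.1, 187.8]
orientation: [-3.137, -0.146, -0.004]
ft_force: [-1.3, -0.5, 0.2]
width: 79.0
grasp_force: 0.0
```

{"name": "arm_command", "arguments": {"series": [{"linear":[0.025,0.0013,0],"turn":0},{"linear":[0.025,0,0],"turn":0},{"linear":[0.025,0,0],"turn":0},{"linear":[0.024,0,0],"turn":0},{"linear":[0,0,0],"turn":0},{"linear":[0,0,0],"turn":0},{"linear":[0,0,0],"turn":0},{"linear":[0,0,0],"turn":0}]}}

```text
t: 15.0
ee_pos: [534.0, 209.5, 186.2]
orientation: [3.138, 0.146, -0.002]
ft_force: [0.0, 0.9, 0.1]
width: 79.2
grasp_force: 0.0
```

```bash
python3 - <<'E'
from h import *
d=snap('wrist','w6.png'); o=ctrl.get_obs(); print(o['t'],o['ee_pos'],R.from_rotvec(o['orientation']).as_matrix().round(3)[:2],o['width'])
E
```

```text
15.05 [534.34015417 209.55519402 186.44498199] [[ 0.996  0.093 -0.001]
 [ 0.093 -0.996 -0.   ]] 78.94323766617806
```

View pics/w6.png

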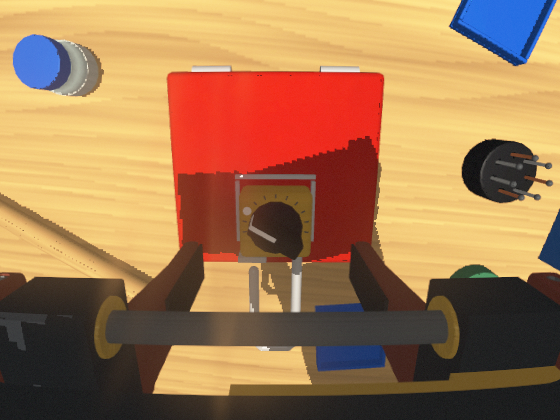

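The fingers are centred on the body (columns 240–312), and the shackle leg end (254,268) is past the staple (250,260). I'll check the pointer angle numerically before descending.

```bash
python3 - <<'E'
from h import *
for f,(u0,u1,v0,v1) in {'w6.png':(246,280,224,246),'w3.png':(230,290,100,140)}.items():
    d=load(f); im=d['frame'].astype(int); q=im[v0:v1,u0:u1]
    m=(q.min(2)>105); ys,xs=np.where(m); P=np.array([onz(d,x+u0,y+v0,137)[:2] for x,y in zip(xs,ys)])
    c=P.mean(0); w=np.linalg.svd(P-c)[2][0]; w=w if w[1]>0 else -w
    print(f,len(P),c,np.arctan2(w[1],w[0])-.0935)
d=load('w6.png');p=[onz(d,u,v,108) for u,v in((241,220),(313,220))];print(np.mean(p,0))
E
```

```text
w6.png 129 [538.1309119  219.01692351] 1.0286692774572668
w3.png 958 [543.7372249  219.90514672] 1.8064584345906443
[538.81639574 209.53346353 108.        ]
```

{"name": "arm_command", "arguments": {"series": [{"linear":[0.001,0,0.025],"turn":0},{"linear":[0,0,0.025],"turn":0},{"linear":[0,0,0.015],"turn":0},{"linear":[0,0,0.01],"turn":0},{"linear":[0,0,0.003],"turn":0},{"linear":[0,0,0],"turn":0},{"linear":[0,0,0],"turn":0},{"linear":[0,0,0],"turn":0},{"linear":[0,0,0],"turn":0}]}}

```text
t: 15.95
ee_pos: [536.7, 209.9, 109.4]
orientation: [-3.138, -0.146, -0.002]
ft_force: [0.5, -0.0, 0.2]
width: 79.2
grasp_force: 0.0
```

{"name": "arm_command", "arguments": {"series": [{"linear":[0,0,0],"turn":0},{"linear":[0,0,0],"turn":0},{"linear":[0,0,0],"turn":0},{"linear":[0,0,0],"turn":0},{"linear":[0,0,0],"turn":0},{"linear":[0,0,0],"turn":0},{"linear":[0,0,0],"turn":0}], "jaw": -1}}

```text
t: 16.65
ee_pos: [536.4, 209.9, 108.7]
orientation: [-3.138, -0.146, -0.0]
ft_force: [-0.9, 1.6, 0.5]
width: 51.7
grasp_force: 30.0
```

{"name": "arm_command", "arguments": {"series": [{"linear":[0,0,-0.004],"turn":0},{"linear":[0,0,-0.004],"turn":0},{"linear":[0,0,-0.004],"turn":0},{"linear":[0,0,-0.004],"turn":0},{"linear":[0,0,-0.004],"turn":0},{"linear":[0,0,0],"turn":0},{"linear":[0,0,0],"turn":0}]}}

```text
t: 17.35
ee_pos: [536.3, 209.8, 128.9]
orientation: [-3.138, -0.146, -0.0]
ft_force: [1.1, -0.2, -3.3]
width: 51.8
grasp_force: 30.0
```

{"name": "arm_command", "arguments": {"series": [{"linear":[0,0,-0.01],"turn":0},{"linear":[0,0,-0.015],"turn":0},{"linear":[0,0,-0.02],"turn":0},{"linear":[0,0,-0.02],"turn":0},{"linear":[0,0,-0.02],"turn":0},{"linear":[0,0,-0.02],"turn":0},{"linear":[0,0,-0.02],"turn":0},{"linear":[0,0,-0.01],"turn":0},{"linear":[0,0,-0.01],"turn":0},{"linear":[0,0,0],"turn":0}]}}

```text
t: 18.35
ee_pos: [536.6, 209.9, 275.1]
orientation: [-3.138, -0.146, -0.003]
ft_force: [0.5, 0.6, -3.4]
width: 51.8
grasp_force: 30.0
```

{"name": "arm_command", "arguments": {"series": [{"linear":[0,0,0],"turn":0},{"linear":[0,0,0],"turn":0},{"linear":[0,0,0],"turn":0},{"linear":[0,0,0],"turn":0},{"linear":[0,0,0],"turn":0},{"linear":[0,0,0],"turn":0}]}}

```text
t: 18.95
ee_pos: [536.3, 209.7, 273.5]
orientation: [3.138, 0.146, -0.001]
ft_force: [-0.6, -0.6, -3.2]
width: 51.6
grasp_force: 30.0
```

```bash
python3 - <<'E'
from h import *
d=snap('wrist','w7.png'); e=snap('side','s7.png'); o=ctrl.get_obs(); print(o['t'],o['ee_pos'],o['width'],o['ft_force'],np.abs(o['qvel']).max())
a=cv2.resize(d['frame'],(480,360)); p=proj(e,[o['ee_pos']])[0].astype(int); print(p)
b=cv2.resize(e['frame'][max(p[1]-60,0):p[1]+80,max(p[0]-60,0):p[0]+60],(309,360),interpolation=cv2.INTER_CUBIC)
cv2.imwrite('pics/c7.png',np.hstack([a,b]))
E
```

```text
19.05 [536.30281781 209.69826147 273.59743959] 51.74542072802129 [ 0.62213367 -0.15541319 -3.9281343 ] 0.0015638023910093213
[278 240]
```

View pics/c7.png

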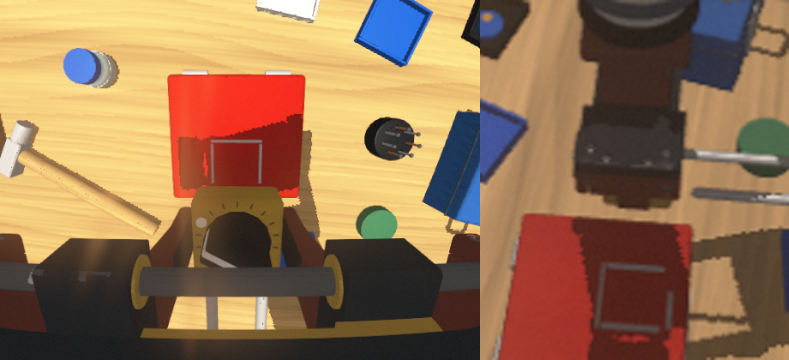

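The lock is held clear of the box, level, with the dial up and the shackle out. Its underside is about 165 mm above the lid, and the weight reads about 3.9 N. The arm is still, so I'll hand the job in.

```bash
python3 -c "
from workcell import ctrl
print(ctrl.close_job())"
```

```text
the job is handed in; nothing more can be done
None
```

The white tray held the red tag, so I turned the red lock's dial two clicks to the white dot and pulled the shackle out to its stop; I handed the job in at about 19 s with the lock held still and level, dial up and shackle out, about 16 cm above the lid (no verdict was returned).

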